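# Set a gluing fence and open the safety-capped solvent bottle

### The job

Get the bonding corner of the 3D-printing bench ready: first lay the aluminium straightedge flat on the bench, flush against the whole straight near edge of the clamped printed panel and about centred along it, and let go of it. Then press the bottle's push-and-turn safety cap down, twist it free anticlockwise, lift it straight up and finish while still holding it upright in the gripper, well clear (about 8 cm up) directly above the bottle. Leave the straightedge in place and do not disturb the other things on the bench.

Things in the scene. Friction and masses are not known exactly. Their poses are not given: they have to be found in the camera images.
- straightedge: loose aluminium safety straightedge, 0.22 kg: flat strip 60 mm wide (its x), 200 mm long (its y), 5 mm thick, with a grip ridge along the middle of its top, 12 mm wide (x), 180 mm long (y), from 5 to 25 mm height. Origin: centre of the underside; z up. Same either way round. Take it by the ridge, fingers closing along x.
- panel: light grey 3D-printed panel clamped immovably flat on the bench, 80 mm (its x) by 180 mm (its y), 8 mm thick. Origin: centre of the underside; z up. Two bosses 14 mm high on top and two steel clamps (up to 19 mm high) on the edge away from the robot.
- panel_edge (a point): foot of the panel's near edge, at its middle: the plain straight face 40 mm from the panel's origin towards the robot (-x), running along y. Axes as the panel's. Flush and centred, the straightedge's origin is at (-30, 0, 0) mm in this frame, y axes parallel.
- bottle: white square plastic bottle, 60 by 60 mm, fixed upright in a low dark steel bracket with a 100 by 100 mm foot; it does not move or turn. Origin: on the bench, under the axis of its neck; z up. Body up to 84 mm, shoulder to 100 mm, above it a collar of 42 mm diameter from 108 to 112 mm, under the cap.
- cap: black ribbed round push-and-turn safety cap on that bottle, 44 mm diameter, 30 mm high, 0.04 kg, loose once unlocked. Origin: centre of its underside, at rest 118 mm above the bench on the bottle's axis, top at 148 mm; z up. At rest two inner lugs lock it: it can neither be lifted nor turned.
- neck (a point): point on the neck's axis at the seated cap's underside (118 mm high). A spring lifts the cap (4 N at rest, 9 N at the bottom). Pressed down 4 mm or more (it stops on the collar at 6) it turns anticlockwise seen from above; past 0.4 rad it no longer catches; between 0.9 and 2.0 rad in all it is free to lift straight off. Spring pin inside: 30 mm of lift clears it. Never turns clockwise.
- flux_bottle: bystander: small round white bottle with an ordinary cap, 40 mm diameter, 85 mm high; leave alone. Origin: centre of the underside
- sleeve: bystander: grey printed open cup, 72 mm diameter, 85 mm high; leave alone. Origin: centre of the underside
- calipers: bystander: steel calipers lying along their y, 190 mm long, 12 mm high; leave alone. Origin: underside, on the beam's middle
Mind the look-alikes: they are no part of the job. There is more than one size of the cap; the one meant has the size given above. Of the things that look like the straightedge, the larger one is meant.

How it is judged:
By the outcome, as a careful person would: the job done as asked, in the order asked, and still so for the second after the job is handed in, while the arm keeps its last pose, push and grip.
It also fails if it takes over 48 s, if anything falls off the work surface, if the arm or the gripper's body presses on something with over 40 N, if the wrist force passes 120 N, or if a joint passes its speed limit or range.

### The arm

A 7-joint arm with a two-finger parallel gripper is mounted at the origin on the work surface. World frame = base frame: x ahead of the robot, y to its left, z up, the work surface at z = 0. Lengths are in m, angles in rad, forces in N, time in s.
With the tool pointing down it reaches from about 0.35 to 0.9 m from the base axis. Payload 7.2 kg.
Tool frame: the origin (TCP) lies midway between the tips of the shut fingers; the grasp point (between the pads) lies 19 mm behind it; z points along the fingers, y is the line along which they close (so a half turn about z gives the same grasp; the last joint's range is limited). The gripper opens to 88 mm and grips with 3 to 60 N. Pads are 20 mm wide; open, the fingers measure 115 mm over their backs; the gripper's body (75 mm by 178 mm) begins 61 mm behind the grasp point.
Start: joints at [-1.192, 0.411, -0.013, 1.596, 0.006, 1.134, -0.082], TCP at [0.27, 0.564, 0.223] pointing down, gripper open.
Joint ranges: [-2.95, 2.95], [-0.29, 1.99], [-1.47, 1.44], [0.14, 2.54], [-1.03, 4.17], [0.13, 1.85], [-2.86, 2.86]. Speed limits (rad/s): [2.39, 2.39, 3.01, 3.01, 3.14, 3.14, 3.14].

### API

Orientations are given as a unit quaternion [x, y, z, w].
In Python, from plant import monitor, capture, get_calibration, ticket gives the robot as it stands.
- The arm moves only by the shell command python3 -m creep 'ROWS' [OPENING]. ROWS is JSON, a list that holds one entry, the list of rows, each a list of 4 numbers: the shift along the world's x, y, z in cm, then the turn about the world's z in degrees. In form: [[[x, y, z, yaw], ...]]. A call has 1 to 10 rows; each row is the pose to reach, as a shift and turn from the pose commanded when the call began; what a row does not reach only later rows make up. A row lasts 1/8 s, in which the tool goes at most 62.5 mm and 10.7 degrees, less where a joint would pass 70% of its speed; a pose out of reach is approached as far as the arm can. A call with a gripper value outside its range is refused whole. OPENING is the closure, from -1 (fully open) to 1 (shut), set as the call begins (- or left out, the last holds). The fingers move at their own pace and stop on an object; the grip force is fixed at half the most. Time passes only in rows, so rows that repeat a pose let the fingers close. It gives the time, the measured TCP pose, the force, the opening and the grip force at its end, in the units of the state.
- monitor.sense(): the state, without advancing time (a new reading comes with each control period).
- capture(name): name is "scene" or "top"; returns (picture, depth): 480x640x3 uint8, blue, green, red; 480x640 float32, m along the optical axis (not along the pixel's ray), 0 where there is no reading.
- get_calibration(name): a dict with "intrinsics" (3x3 intrinsics, pixels), "k1" (the pictures are not rectified: a ray, as slopes to the right and down, at radius r is drawn at 1 + k1 r^2 times it, then the intrinsics apply), "rvec" (rotation vector, rad) and "tvec" (3), from world to camera coordinates, as OpenCV has them. Camera axes: x right, y down, z forward; pixel columns grow to the right and rows downward; lengths in m; the calibration is good to about 2 mm. A picture is of the moment at which its call begins. get_calibration takes no time and is no camera call.
- ticket.sign_off(): hands the job in; it is judged then, once.
The state is a dict: "time": time; "q": joint angles; "joint_velocities": joint speeds; "effort": joint torques, N m; "ee_pos": TCP position; "eef_rot": TCP orientation; "wrist_force": force on the tool from outside, world axes, zero at the start; "torque": the same for the moment, N m; "opening": finger opening in m; "gripper_force": force on a finger pad.
Only numpy, scipy, OpenCV 4.12 (cv2) and the standard library are available. Lean on these libraries where they do the work, as an engineer would, in place of code of your own. Each camera call takes 0.05 s, during which the arm holds its last target. There are 200 camera calls.

## Working session

There is one attempt and no reset: what is moved stays moved. The work goes in short steps, Python scripts to look and compute and a shell command to move; the robot and the scene stay as the last step left them, time stands still between calls to the robot, and variables do not carry over. Pictures are saved under pics/ and viewed, at most 10 in all, crops included, and the job is handed in when it is done.

```bash
ls; mkdir -p pics; cat > h.py <<'E'
import numpy as np, cv2
from plant import monitor, capture, get_calibration, ticket
def cal(n):
    c=get_calibration(n); R=cv2.Rodrigues(np.array(c["rvec"],float))[0]; return np.array(c["intrinsics"]),c["k1"],R,np.array(c["tvec"],float).ravel()
def rays(n,px):
    K,k1,R,t=cal(n); px=np.array(px,float).reshape(-1,1,2)
    s=cv2.undistortPoints(px,K,np.array([k1,0,0,0,0.]),None,None).reshape(-1,2)
    return -R.T@t, np.c_[s,np.ones(len(s))]@R
def onplane(n,px,z):
    o,d=rays(n,px); return o+d*((z-o[2])/d[:,2])[:,None]
def bydepth(n,px,D):
    o,d=rays(n,px); return o+d*np.asarray(D)[:,None]
def cloud(n,D):
    v,u=np.mgrid[0:480,0:640]; P=bydepth(n,np.c_[u.ravel(),v.ravel()],D.ravel()).reshape(480,640,3); P[D==0]=np.nan; return P
def project(n,P):
    K,k1,R,t=cal(n); return cv2.projectPoints(np.array(P,float).reshape(-1,3),cv2.Rodrigues(R)[0],t,K,np.array([k1,0,0,0,0.]))[0].reshape(-1,2)
E
python3 - <<'E'
from h import *
for n in("scene","top"):
    p,d=capture(n); cv2.imwrite(f"pics/{n}0.png",p); np.savez(f"pics/{n}0.npz",p=p,d=d); K,k1,R,t=cal(n); print(n,K.round(1).tolist(),k1,(-R.T@t).round(3),R[2].round(2))
s=monitor.sense(); print(s)
E
```

```text
pics
scene [[582.1, 0.0, 325.1], [0.0, 582.1, 228.9], [0.0, 0.0, 1.0]] 0.04600519412265459 [ 1.042 -0.483  1.058] [-0.45  0.38 -0.81]
top [[502.1, 0.0, 309.2], [0.0, 502.1, 245.8], [0.0, 0.0, 1.0]] 0.0069274053673282964 [ 0.397 -0.065  1.167] [ 0.11  0.03 -0.99]
{'time': 0.1, 'q': array([-1.19220159,  0.41184988, -0.01269582,  1.59695723,  0.00558502,
        1.13431436, -0.08220296]), 'joint_velocities': array([-8.02530259e-04, -1.87552992e-04, -2.90299470e-05, -2.51779750e-03,
        8.79283518e-04, -3.67508739e-04,  4.18010058e-04]), 'effort': array([ 3.10217620e-03, -5.89104438e+01,  6.44053314e-01, -2.91706002e+01,
       -5.37783257e-02,  1.46079896e-02,  4.68110977e-05]), 'ee_pos': array([0.26988737, 0.5632102 , 0.22187587]), 'eef_rot': array([ 2.21543754e-01,  9.75150146e-01, -7.37467469e-04, -1.17060556e-04]), 'wrist_force': array([-0.82030945, -0.83575653, -0.09924872]), 'torque': array([0.04946231, 0.02613385, 0.02717278]), 'gripper_force': 0.0, 'opening': 0.08791405692303715}
```

View pics/scene0.png

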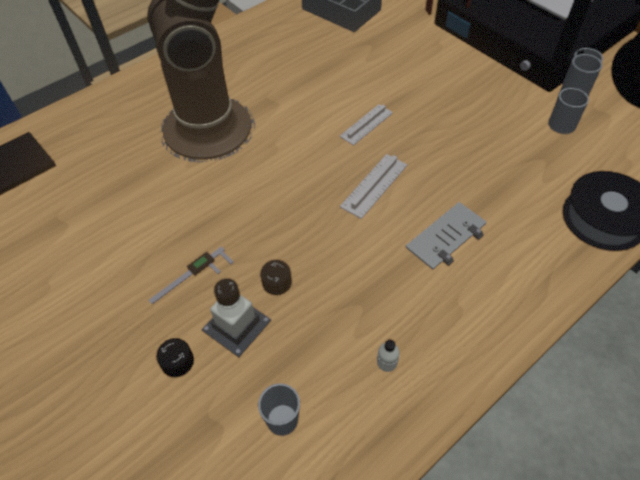

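View pics/top0.png

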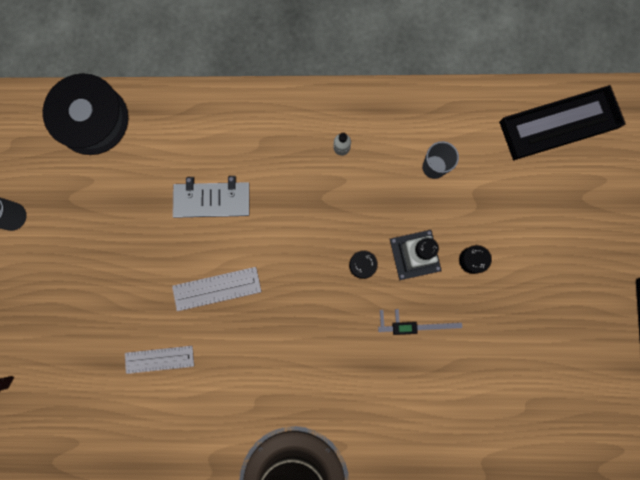

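The scene view shows the robot at the upper left. It has two white straightedges at (374,185) and (366,124), the grey panel at (447,235), the bottle with its cap at (228,292), and loose caps at (276,277) and (175,357). In the top view the straightedges are at (217,289) and (159,360), the panel at (211,200), the bottle's cap at (427,248), and loose caps at (363,264) and (475,259).

Candidates: of the straightedges, (217,289) is the larger, so it is the one meant. Of the caps, the one sitting on the square bottle in its bracket, (427,248), is meant. Next I'll check sizes and confirm in a crop.

```bash
cat > m.py <<'E'
from h import *
def seg(n,p,box,lo,hi):
    x0,y0,x1,y1=box; h=cv2.cvtColor(p,cv2.COLOR_BGR2HSV); m=cv2.inRange(h,lo,hi); k=np.zeros_like(m); k[y0:y1,x0:x1]=m[y0:y1,x0:x1]
    k=cv2.morphologyEx(k,cv2.MORPH_CLOSE,np.ones((5,5)))
    c=cv2.findContours(k,cv2.RETR_EXTERNAL,cv2.CHAIN_APPROX_NONE)[0]; return max(c,key=cv2.contourArea).reshape(-1,2)
def rect(n,p,box,z,lo=(0,0,90),hi=(180,60,255)):
    c=seg(n,p,box,lo,hi); W=onplane(n,c,z)[:,:2]; r=cv2.minAreaRect((W*1000).astype(np.float32)); (cx,cy),(a,b),g=r
    if a>b: L,S,ang=a,b,g
    else: L,S,ang=b,a,g+90
    return round(cx,1),round(cy,1),round(L,1),round(S,1),round((ang+90)%180-90,2)
E
python3 - <<'E'
from m import *
I={n:np.load(f"pics/{n}0.npz") for n in("scene","top")}
B={"big":dict(top=(165,260,270,318),scene=(335,145,415,220)),"small":dict(top=(115,335,205,380),scene=(335,95,400,148)),"panel":dict(top=(165,170,260,225),scene=(400,200,492,270))}
for k,z in(("big",.005),("small",.005),("panel",.008)):
    for n in B[k]: print(k,n,rect(n,I[n]["p"],B[k][n],z))
C={n:cloud(n,I[n]["d"]) for n in I}
for n in C:
    P=C[n]
    x0,y0,x1,y1=B["big"][n]; q=P[y0:y1,x0:x1].reshape(-1,3); print(n,"zs around SE",np.nanpercentile(q[:,2],[5,50,90,99]).round(4))
    x0,y0,x1,y1=B["panel"][n]; q=P[y0:y1,x0:x1].reshape(-1,3); print(n,"panel z",np.nanpercentile(q[:,2],[5,50,75,99]).round(4))
# dark caps top faces by cloud
for nm,bt,bs in(("bottlecap",(405,230,445,270),(208,272,248,310)),("loose1",(343,245,383,283),(255,255,300,300)),("loose2",(455,240,497,278),(150,332,200,382))):
    for n,b in(("top",bt),("scene",bs)):
        q=C[n][b[1]:b[3],b[0]:b[2]].reshape(-1,3); zt=np.nanpercentile(q[:,2],98); s=q[q[:,2]>zt-.008]
        (cx,cy),r=cv2.minEnclosingCircle((s[:,:2]*1000).astype(np.float32)); print(nm,n,"ztop",round(zt,4),"c",round(cx,1),round(cy,1),"diam",round(2*r,1),np.median(s,0).round(4))
im=I["scene"]["p"]
a=cv2.resize(im[255:385,140:310],None,fx=4,fy=4,interpolation=2)[:520]
t=cv2.resize(I["top"]["p"][225:290,340:500],None,fx=4.25,fy=4.25,interpolation=2)
cv2.imwrite("pics/caps.png",np.vstack([cv2.resize(a,(500,382)),cv2.resize(t,(500,203))]))
E
```

```text
big top (429.4, 183.5, 200.8, 61.2, -76.89)
big scene (432.2, 186.9, 210.3, 62.5, -77.0)
small top (267.5, 311.1, 157.3, 47.8, -83.54)
small scene (271.0, 313.4, 164.7, 49.3, -83.62)
panel top (639.0, 202.0, 178.6, 81.2, -88.67)
panel scene (646.2, 202.2, 182.8, 88.3, -88.61)
scene zs around SE [-0.0035  0.0008  0.0076  0.0269]
scene panel z [-0.003   0.002   0.0077  0.0164]
top zs around SE [-0.0044  0.0004  0.007   0.026 ]
top panel z [-0.0043  0.0027  0.007   0.0155]
bottlecap top ztop 0.1495 c 510.7 -277.5 diam 44.8 [ 0.51   -0.2769  0.147 ]
bottlecap scene ztop 0.1495 c 513.6 -276.5 diam 47.6 [ 0.5141 -0.2767  0.1467]
loose1 top ztop 0.0459 c 485.8 -154.9 diam 63.6 [ 0.4866 -0.1559  0.0419]
loose1 scene ztop 0.0457 c 488.7 -154.0 diam 66.9 [ 0.4905 -0.154   0.0426]
loose2 top ztop 0.0458 c 498.9 -407.2 diam 63.2 [ 0.4988 -0.4075  0.0421]
loose2 scene ztop 0.045 c 501.8 -407.6 diam 64.9 [ 0.5026 -0.4073  0.0419]
```

View pics/caps.png

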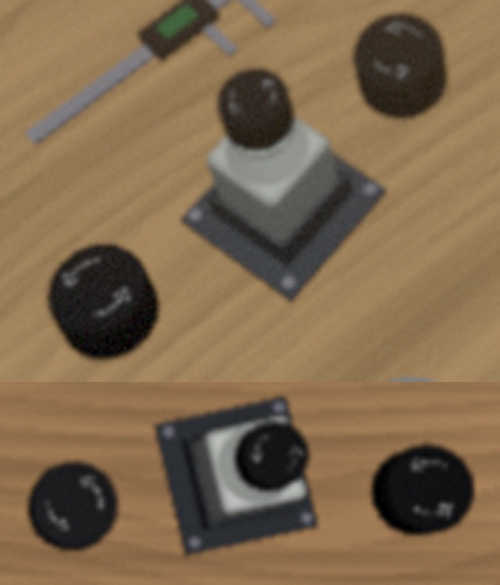

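The crop shows the 44 mm cap (top at 149 mm) on the square bottle at scene (228,290) and top (427,248). The two loose caps are 63 mm across, so they're look-alikes. The straightedge meant measures 200x61 mm at yaw 13.1°; the other is 157x48 mm. The panel measures 179x81 mm at yaw 1.3°. I'll move above the straightedge now.

```bash
python3 -m creep '[[[2.3,-5.4,-1.5,-10],[4.6,-10.8,-3,-20],[6.9,-16.2,-5,-30],[9.2,-21.6,-8,-40],[11.5,-27,-10,-51.3],[13.8,-32.4,-12,-51.3],[16.1,-37.9,-15,-51.3],[16.1,-37.9,-17,-51.3],[16.1,-37.9,-17,-51.3]]]' 0.1; python3 - <<'E'
from h import *
p,d=capture("top"); cv2.imwrite("pics/c1.png",cv2.resize(p[230:350,120:320],None,fx=4,fy=4,interpolation=2)); np.savez("pics/top1.npz",p=p,d=d)
s=monitor.sense(); print(s["ee_pos"],s["eef_rot"],s["opening"],s["wrist_force"])
P=cloud("top",d); 
# hand: visible height map summary
q=P[230:350,120:320].reshape(-1,3); print(np.nanmax(q[:,2]))
E
```

```text
time: 1.23
ee_pos: [0.4301, 0.1832, 0.0514]
eef_rot: [0.623, 0.783, -0.002, -0.001]
wrist_force: [0.3, 0.2, 0.1]
opening: 0.0396
gripper_force: 0.0
[0.43056324 0.18449244 0.0523175 ] [ 6.21997321e-01  7.83018866e-01 -8.11675142e-04 -3.60239973e-04] 0.03955131495622311 [-0.13919766  0.35306183 -0.11903385]
0.6171268835936584
```

```bash
python3 -m creep '[[[0,0,-2,0],[0,0,-3,0],[0,0,-3.8,0],[0,0,-4.2,0],[0,0,-4.2,0],[0,0,-4.2,0]]]' && python3 -m creep '[[[0,0,0,0],[0,0,0,0],[0,0,0,0],[0,0,0,0],[0,0,0,0]]]' 1
```

```text
time: 2.02
ee_pos: [0.4312, 0.1847, 0.011]
eef_rot: [0.622, 0.783, 0.0, 0.0]
wrist_force: [-0.0, -0.2, -0.1]
opening: 0.0397
gripper_force: 0.0
time: 2.65
ee_pos: [0.4309, 0.1846, 0.0107]
eef_rot: [0.622, 0.783, -0.0, -0.0]
wrist_force: [-0.8, -1.0, 3.0]
opening: 0.0119
gripper_force: 30.0
```

```bash
python3 - <<'E'
from m import *
# panel near edge line from first images
for n,b in(("top",(165,170,260,225)),("scene",(400,200,492,270))):
    p=np.load(f"pics/{n}0.npz")["p"]; c=seg(n,p,b,(0,0,90),(180,60,255))
    for z in (.008,0):
        W=onplane(n,c,z)[:,:2]*1000; s=W[(abs(W[:,1]-202)<75)&(W[:,0]<625)]
        a=np.polyfit(s[:,1],s[:,0],1); r=s[:,0]-np.polyval(a,s[:,1]); print(n,z,len(s),"x at y202",np.polyval(a,202).round(1),"yaw",-np.degrees(np.arctan(a[0])).round(2),"rms",r.std().round(2),"y",W[:,1].min().round(1),W[:,1].max().round(1))
E
```

```text
top 0.008 63 x at y202 599.6 yaw 1.34 rms 0.76 y 112.2 292.2
top 0 63 x at y202 601.1 yaw 1.32 rms 0.75 y 113.4 294.6
scene 0.008 44 x at y202 603.2 yaw 1.44 rms 0.56 y 110.1 293.9
scene 0 44 x at y202 600.0 yaw 1.47 rms 0.56 y 114.6 299.8
```

```bash
python3 -m creep '[[[0,0,1.5,0],[0.5,0.2,3,-2],[4,0.6,3,-5],[8,1.2,3,-8],[11.5,1.7,3,-11.7],[13,1.8,3,-11.7],[13,1.8,3,-11.7],[13,1.8,1,-11.7],[13,1.8,0.3,-11.7],[13,1.8,0.3,-11.7]]]'; python3 - <<'E'
from m import *
for n in("scene","top"):
    p,d=capture(n); cv2.imwrite(f"pics/{n}2.png",p); np.savez(f"pics/{n}2.npz",p=p,d=d)
a=np.load("pics/scene2.npz")["p"][110:290,330:520]; b=np.load("pics/top2.npz")["p"][160:300,150:290]
cv2.imwrite("pics/v2.png",np.hstack([cv2.resize(a,(420,398),interpolation=2),cv2.resize(b,(380,398),interpolation=2)]))
E
```

```text
time: 3.9
ee_pos: [0.5597, 0.2023, 0.0125]
eef_rot: [0.698, 0.716, -0.001, -0.001]
wrist_force: [0.6, -0.2, -1.9]
opening: 0.0118
gripper_force: 30.0
```

View pics/v2.png

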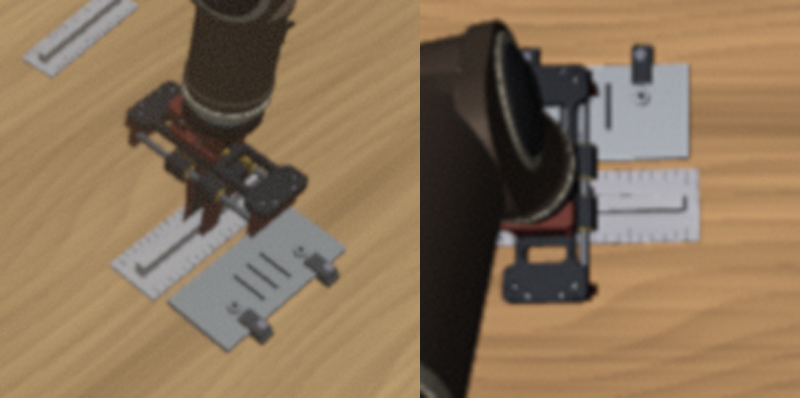

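The crops show the straightedge held in the gripper, parallel to the panel's near edge with a gap of about 1 cm. I'll lower it and slide it up to contact.

```bash
python3 -m creep '[[[0,0,-0.15,0],[0.4,0,-0.25,0],[0.7,0,-0.25,0],[0.7,0,-0.25,0]]]'; python3 -m creep '[[[0.1,0,0,0],[0.1,0,0,0]]]';python3 -m creep '[[[0.1,0,0,0],[0.1,0,0,0]]]'; python3 -m creep '[[[0.1,0,0,0],[0.1,0,0,0]]]'
```

```text
time: 4.5
ee_pos: [0.5685, 0.2026, 0.0112]
eef_rot: [0.698, 0.716, 0.0, 0.0]
wrist_force: [0.0, 0.4, -1.5]
opening: 0.0116
gripper_force: 30.0
time: 4.75
ee_pos: [0.5691, 0.2026, 0.0111]
eef_rot: [0.698, 0.716, 0.0, 0.0]
wrist_force: [0.2, 0.5, -0.5]
opening: 0.0119
gripper_force: 30.0
time: 5.0
ee_pos: [0.5695, 0.2027, 0.011]
eef_rot: [0.698, 0.716, -0.0, -0.0]
wrist_force: [-1.9, 0.7, -0.9]
opening: 0.0119
gripper_force: 30.0
time: 5.25
ee_pos: [0.5696, 0.2026, 0.0108]
eef_rot: [0.698, 0.716, -0.001, -0.001]
wrist_force: [-5.5, -0.0, 1.4]
opening: 0.0116
gripper_force: 30.0
```

```bash
python3 -m creep '[[[0.1,0,-0.05,0],[0.2,0,-0.05,0],[0.2,0,-0.05,0]]]'; python3 -c "
from h import *; s=monitor.sense(); print(s['torque'],s['wrist_force'],s['eef_rot'])"
```

```text
time: 5.62
ee_pos: [0.5695, 0.2027, 0.0108]
eef_rot: [0.698, 0.716, -0.002, -0.002]
wrist_force: [-12.9, -1.2, 12.1]
opening: 0.0117
gripper_force: 30.0
[-0.31182645  2.89794199 -0.03340829] [-12.94155073  -1.21382944  12.10957216] [ 0.69819658  0.71589827 -0.00248288 -0.00224229]
```

```bash
python3 -m creep '[[[-0.2,0,0.05,0],[-0.2,0,0.05,0],[-0.2,0,0.05,0]]]';  python3 -m creep '[[[0,0,0,0],[0,0,0,0],[0,0,0,0],[0,0,0,0]]]' 0.4; python3 -m creep '[[[0,0,1,0],[0,0,3,0],[0,0,7,0],[-2,-5,13,0],[-2,-10,19,0],[-2,-16,21,0],[-3,-22,21,0],[-4,-28,21,0],[-4,-28,21,0]]]'; python3 - <<'E'
from m import *
I={}
for n in("scene","top"):
    p,d=capture(n); np.savez(f"pics/{n}3.npz",p=p,d=d); I[n]=p
a=I["scene"][150:290,330:510]; b=I["top"][170:290,150:290]
cv2.imwrite("pics/v3.png",np.hstack([cv2.resize(a,(420,340),interpolation=2),cv2.resize(b,(380,340),interpolation=2)]))
print(rect("top",I["top"],(150,165,270,250),.006))
E
```

```text
time: 6.0
ee_pos: [0.5696, 0.2027, 0.0108]
eef_rot: [0.698, 0.716, -0.001, -0.001]
wrist_force: [-7.0, -0.3, 1.2]
opening: 0.0117
gripper_force: 30.0
time: 6.5
ee_pos: [0.5714, 0.2026, 0.0113]
eef_rot: [0.698, 0.716, 0.0, 0.0]
wrist_force: [0.0, 1.0, 0.4]
opening: 0.0264
gripper_force: 0.0
time: 7.62
ee_pos: [0.5303, -0.0819, 0.2236]
eef_rot: [0.7, 0.714, 0.001, 0.001]
wrist_force: [0.2, 0.9, 0.3]
opening: 0.0263
gripper_force: 0.0
(609.2, 202.7, 198.9, 141.6, -88.67)
```

View pics/v3.png

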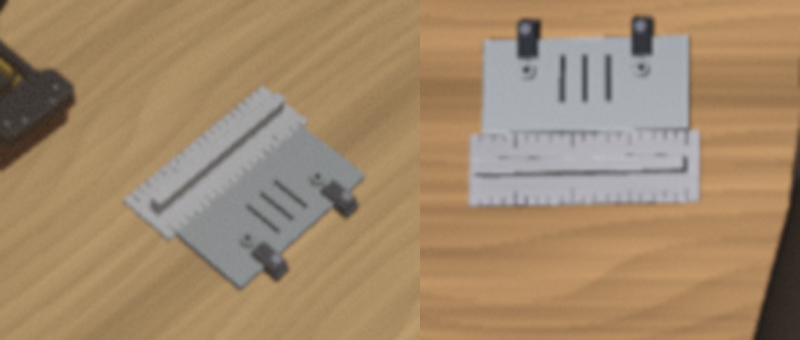

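The straightedge lies flush along the panel's near edge. In the right crop it spans columns 470–700 and the panel 483–690, so it is centred within about 1 mm. Next is the cap.

```bash
python3 - <<'E'
from m import *
s=monitor.sense(); q=s['eef_rot']; print(s['q'].round(3),s['ee_pos'],2*np.degrees(np.arctan2(q[1],q[0]))-90)
for n,b in(("top",(405,230,445,270)),("scene",(208,272,248,310))):
    for k in(0,):
        z=np.load(f"pics/{n}{k}.npz"); C=cloud(n,z["d"]); q=C[b[1]:b[3],b[0]:b[2]].reshape(-1,3); m=((C[...,2]>.135)).astype(np.uint8); w=np.zeros_like(m); w[b[1]:b[3],b[0]:b[2]]=m[b[1]:b[3],b[0]:b[2]]
        c=max(cv2.findContours(w,0,1)[0],key=cv2.contourArea).reshape(-1,2); 
        (cx,cy),r=cv2.minEnclosingCircle(c.astype(np.float32)); print(n,cx,cy,r,onplane(n,[[cx,cy]],.145))
E
```

```text
[-0.319  0.269  0.467  1.837 -0.137  1.064  0.219] [ 0.53056948 -0.0810577   0.22315155] 1.0639303033981662
top 427.4814758300781 247.9629669189453 11.240405082702637 [[ 0.50975542 -0.27658662  0.145     ]]
scene 225.4020233154297 289.79107666015625 12.655963897705078 [[ 0.51529359 -0.27786887  0.145     ]]
```

```bash
python3 -m creep '[[[-0.5,-5,0,-10],[-1,-10,0,-20],[-1.5,-15,0,-30],[-1.9,-19.6,0,-41],[-1.9,-19.6,-1,-41],[-1.9,-19.6,-3,-41],[-1.9,-19.6,-5,-41],[-1.9,-19.6,-5,-41]]]' -0.6; python3 - <<'E'
from m import *
p,d=capture("scene"); cv2.imwrite("pics/v4.png",cv2.resize(p[190:370,140:350],None,fx=3,fy=3,interpolation=2))
s=monitor.sense(); q=s['eef_rot']; print(s['q'].round(3),s['ee_pos'],2*np.degrees(np.arctan2(q[1],q[0]))-90,s['opening'])
E
```

```text
time: 8.72
ee_pos: [0.5122, -0.2704, 0.17]
eef_rot: [0.904, 0.428, -0.001, -0.001]
wrist_force: [0.5, 0.1, 0.6]
opening: 0.0704
gripper_force: 0.0
[-0.074  0.437  0.644  1.8   -0.306  1.008  0.002] [ 0.51259607 -0.27131269  0.17103462] -39.419812842066264 0.07017630014126378
```

View pics/v4.png

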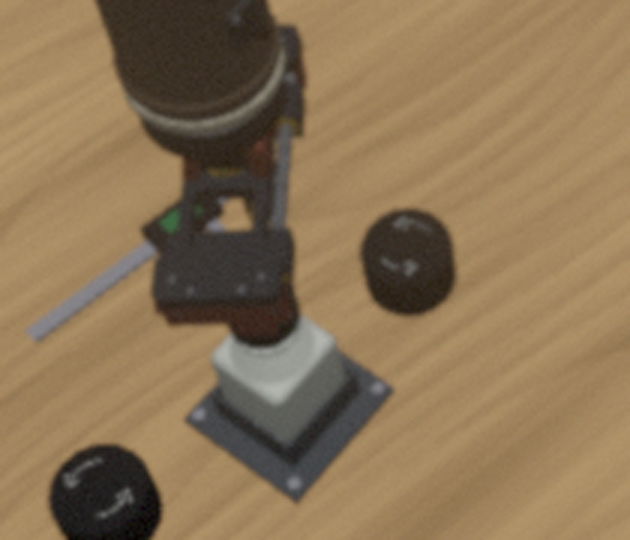

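The view shows the open gripper above the bottle with the cap between the fingers, at about (262,325) in the crop. The tool is about 6 mm short in y, so I'll correct that and descend.

```bash
python3 -m creep '[[[-0.1,-0.6,0,0],[-0.1,-0.6,0,0],[-0.1,-0.6,-1.5,0],[-0.1,-0.6,-3,0],[-0.1,-0.6,-4.2,0],[-0.1,-0.6,-4.9,0],[-0.1,-0.6,-4.9,0],[-0.1,-0.6,-4.9,0]]]'; python3 -m creep '[[[0,0,0,0],[0,0,0,0],[0,0,0,0],[0,0,0,0]]]' 1
```

```text
time: 9.78
ee_pos: [0.5112, -0.2796, 0.1224]
eef_rot: [0.905, 0.426, 0.0, 0.0]
wrist_force: [0.1, -0.1, -1.2]
opening: 0.0698
gripper_force: 0.0
time: 10.28
ee_pos: [0.5104, -0.2789, 0.1221]
eef_rot: [0.905, 0.426, -0.0, -0.001]
wrist_force: [-4.3, 2.4, 3.0]
opening: 0.0438
gripper_force: 30.0
```

```bash
python3 -m creep '[[[0,0,0,0],[0,0,0,0],[0,0.17,0,0],[0,0.17,0,0]]]' 0.2; python3 -m creep '[[[0,0,0,0],[0,0,0,0],[0,0,0,0],[0,0,0,0]]]' 1
```

```text
time: 10.78
ee_pos: [0.5105, -0.2786, 0.1222]
eef_rot: [0.905, 0.425, -0.0, 0.0]
wrist_force: [-4.5, -2.9, 3.2]
opening: 0.0438
gripper_force: 30.0
time: 11.28
ee_pos: [0.5105, -0.2787, 0.1222]
eef_rot: [0.905, 0.425, -0.0, 0.0]
wrist_force: [-4.5, -3.2, 2.9]
opening: 0.0434
gripper_force: 30.0
```

```bash
python3 -m creep '[[[0,0,0,0],[0,0,0,0],[-0.03,0,0,0],[-0.03,0,0,0]]]' -0.25; python3 -m creep '[[[0,0,0,0],[0,0,0,0],[0,0,0,0],[0,0,0,0]]]' 1
```

```text
time: 11.78
ee_pos: [0.511, -0.2775, 0.1222]
eef_rot: [0.905, 0.426, 0.0, 0.0]
wrist_force: [0.0, 0.2, -0.4]
opening: 0.0553
gripper_force: 0.0
time: 12.28
ee_pos: [0.5109, -0.2777, 0.1222]
eef_rot: [0.905, 0.426, 0.0, 0.0]
wrist_force: [2.3, -0.3, -0.5]
opening: 0.0438
gripper_force: 30.0
```

Well centred with low side force. Now I'll press down.

```bash
python3 -m creep '[[[0,0,-0.2,0],[0,0,-0.4,0],[0,0,-0.55,0],[0,0,-0.65,0],[0,0,-0.65,0],[0,0,-0.65,0]]]'
```

```text
time: 13.02
ee_pos: [0.5109, -0.2777, 0.1163]
eef_rot: [0.905, 0.426, 0.0, 0.0]
wrist_force: [-0.8, 1.8, 9.0]
opening: 0.044
gripper_force: 30.0
```

```bash
python3 -m creep '[[[0,0,0,7],[0,0,0,14],[0,0,0,21],[0,0,0,28],[0,0,0,35],[0,0,0,42],[0,0,0,48],[0,0,0,48]]]'; python3 -c "
from h import *; s=monitor.sense(); q=s['eef_rot']; print(s['torque'],s['q'].round(2),2*np.degrees(np.arctan2(q[1],q[0]))-90)"
```

```text
time: 14.02
ee_pos: [0.5116, -0.2776, 0.1166]
eef_rot: [0.653, 0.758, 0.001, 0.001]
wrist_force: [0.2, 1.9, 7.9]
opening: 0.0437
gripper_force: 30.0
[0.3172465  0.09392252 0.0469184 ] [ 0.12  0.47  0.39  1.84 -0.23  0.88  0.77] 8.495936149668196
```

```bash
python3 -m creep '[[[0,0,0,7],[0,0,0,14],[0,0,0,21],[0,0,0,28],[0,0,0,34],[0,0,0,34],[0,0,0,34]]]' && python3 -m creep '[[[0,0,0.3,0],[0,0,0.6,0],[0,0,1,0],[0,0,1,0]]]'
```

```text
time: 14.9
ee_pos: [0.5116, -0.2774, 0.1166]
eef_rot: [0.403, 0.915, 0.0, 0.001]
wrist_force: [0.4, 2.2, 8.1]
opening: 0.0435
gripper_force: 30.0
time: 15.4
ee_pos: [0.5103, -0.2778, 0.1255]
eef_rot: [0.404, 0.915, -0.0, -0.0]
wrist_force: [-0.7, 0.3, -0.1]
opening: 0.0438
gripper_force: 30.0
```

```bash
python3 -m creep '[[[0,0,0.6,0],[0,0,1.2,0],[0,0,1.8,0],[0,0,2.4,0],[0,0,3,0],[0,0,4,0],[0,0,5.5,0],[0,0,7,0],[0,0,7.7,0],[0,0,7.7,0]]]'; python3 -m creep '[[[0,0,0,0],[0,0,0,0]]]'; python3 - <<'E'
from m import *
I={}
for n in("scene","top"):
    p,d=capture(n); I[n]=p
a=I["scene"][190:370,140:350]; b=I["top"][170:290,150:290]
cv2.imwrite("pics/v5.png",np.hstack([cv2.resize(a,(470,403),interpolation=2),cv2.resize(b,(330,403),interpolation=2)]))
E
```

```text
time: 16.65
ee_pos: [0.511, -0.2778, 0.2034]
eef_rot: [0.404, 0.915, 0.0, 0.001]
wrist_force: [0.0, -0.1, -1.0]
opening: 0.0438
gripper_force: 30.0
time: 16.9
ee_pos: [0.5105, -0.2775, 0.2021]
eef_rot: [0.404, 0.915, -0.0, -0.001]
wrist_force: [0.1, -0.1, -0.1]
opening: 0.044
gripper_force: 30.0
```

View pics/v5.png

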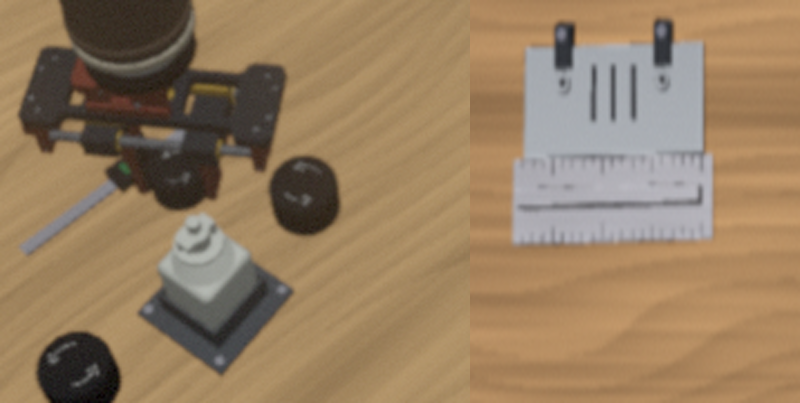

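The left crop shows the cap held upright between the fingers at (178,180), above the bare neck at (198,232). The right crop shows the straightedge still flush and centred against the panel. I'll hand in now.

```bash
python3 -c "
from plant import ticket; print(ticket.sign_off())"
```

```text
the job is handed in; nothing more can be done
None
```

The job is handed in at about 17 s of robot time: the straightedge lies flush and centred (within about 1 mm) against the panel's near edge, and the cap is unscrewed and held upright about 8 cm above the bottle.

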